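# Load the reference vial with the tongs

### The job

Take the sprung tongs from their stand and use them to lift the necked vial out of the rack by its neck, without the robot itself touching the vial. Lower it into the analyser's round port, push it down with its stiff carrier until you feel the stop, and keep it pressed there firmly but gently, at about 17 N, for half a second. Let go of the vial, then put the tongs back upright in their stand, leaving the other tubes, the bottle and the cup alone.

Things in the scene. Friction and masses are not known exactly. Their poses are not given: they have to be found in the camera images.
- tongs: Sprung steel tongs, 110 mm tall, 70 g, standing tips down in the stand. Origin: midway between the tips, at tip height; z up, y the line along which the arms open and close. The jaws are the lowest 8 mm: V-shaped, 12 mm wide along x, 28 mm apart at their nearest and 45 mm over their backs at rest. Both arms move together, so the jaws close on the middle.
- plates (a point): Midway between the two flat dark squeeze plates of the tongs, 68 mm above the tips. Plates 22 mm wide (x), from 55 to 81 mm above the tips. Outer faces 42 mm apart here at rest (45 mm at the lower edge), 34 mm and parallel with the jaws shut on the neck. The springs push each plate out with about 5 N at rest, 15 N shut. Tips move 2.8 times as far as plates.
- bow (a point): Centre of the tongs' head, on which the arms are hinged, 106 mm above the tips; head 18 mm wide (y), 12 mm (x), its top 110 mm above the tips.
- stand: Fixed white plastic tongs stand, an open box 36 (x) by 66 (y) by 40 mm high on a 70 by 90 by 4 mm foot. Origin: centre of its underside. Walls and floor 6 mm thick, so the well is 24 by 54 mm and its floor is 6 mm above the origin. The tongs stand in it with their y along the stand's y.
- rack: Fixed aluminium vial rack, 60 (x) by 190 (y) by 40 mm high. Origin: centre of its underside. Three round bores of 21 mm, 30 mm deep, at y = -60, 0 and +60 mm; the necked vial stands in one of them and low wide-capped tubes (cap 26 mm across, top 11 mm above the deck, no neck showing) in the other two, while the necked vial rises 23 mm above the deck.
- vial: The necked amber vial, 53 mm tall, about 35 g. Origin: centre of its underside, z up its axis. Body 18 mm across up to a shoulder at 30 mm, neck 10 mm across from 30 to 43 mm, metal cap 15 mm across from 43 to 53 mm. In the rack its shoulder is level with the rack's deck: tongs with tips just clear of the deck close on the neck. Pushed down, the jaws may slide on the neck until they bear on the shoulder.
- reader: Fixed white benchtop analyser, 180 (x) by 160 (y) mm; its flat deck is 60 mm above the origin, at the rear (x from +35 to +85 mm) a hump with a screen rises to 94 mm. Origin: centre of its underside, front faces -x.
- port_axis (a point): A point on the port's axis 18 mm below its mouth: the highest place at which the carrier's stop can be; the stop's height is not shown, it lies 0 to 10 mm below this point and must be felt. On the stop the vial's shoulder is 2 to 12 mm above the deck. Pressing home wants more than 12 N (17 is good) kept up for half a second; more than 23 N between vial and analyser breaks it.
- port (a point): Centre of the mouth of the analyser's round port in its deck, at x = -40 mm, z = +60 mm of the reader. Bore 21 mm, mouth chamfered 2 mm, vertical. Inside, 8 to 22 mm down, is a carrier disc on which the vial comes to stand; it slides down stiffly with about 4 N of drag, stays where it is left, and ends on a rubber-buffered stop. The point gives the mouth, not the stop.
- tube_a: A short amber tube in the rack, 41 mm tall, 18 mm across under a wide flat metal cap 26 mm across and 6 mm thick, no neck; to be left alone. Origin: centre of its underside.
- tube_b: A second tube like the other; to be left alone.
- bottle: Loose white bottle, 54 mm across, 120 mm tall, on the bench; to be left alone. Origin: centre of its underside.
- beaker: Loose white cup, 60 mm across, 60 mm tall, on the bench; to be left alone. Origin: centre of its underside.

How it is judged:
On the way, in this order (a step that is already met when the one before it is completed fails the run):
1. the vial hangs in the tongs, clear above the rack (z of vial in the frame of rack above 0.045 m and contact force between vial and tongs above 0.2 N and contact force between vial and rack below 0.05 N), for 0.2 s.
2. the vial is home in the port and pressed on its stop with over 12 N (horizontal distance between vial and port below 0.004 m and z of vial in the frame of reader below 0.0435 m and angle between vial's own z axis and vertical below 0.1 rad and contact force between vial and reader above 12 N), for 0.3 s.
At the end, for the whole second after the job is handed in: After being pressed home: vial upright (0.1 rad) in the port, within 4 mm of its axis, underside less than 43.5 mm over the reader's origin, released, at rest. Tongs upright (0.2 rad) in their stand, origin 0 to 12 mm above and within 20 mm beside the stand's, at rest (horizontal distance between vial and port below 0.004 m and z of vial in the frame of reader below 0.0435 m and angle between vial's own z axis and vertical below 0.1 rad and contact force between vial and tongs below 0.05 N and linear speed of each of vial, tongs below 0.02 m/s and z of tongs in the frame of stand between 0 and 0.012 m and horizontal distance between tongs and stand below 0.02 m and angle between tongs's own z axis and vertical below 0.2 rad); the robot touches nothing.
It fails at once if the robot itself touches the vial (contact force between any of the fingers, the arm and vial above 0.3 N).
It fails at once if the vial is forced against the analyser with more than 23 N (contact force between vial and reader above 23 N).
It fails at once if another tube is lifted, moved or tipped (distance of any of tube_a, tube_b from where it was at the start of the episode above 0.012 m).
It fails at once if the bottle or the cup is moved or tipped (distance of any of bottle, beaker from where it was at the start of the episode above 0.02 m or angle between any of bottle, beaker's own z axis and vertical above 0.3 rad).
It also fails if it takes over 72 s, if anything falls off the work surface, if the arm or the gripper's body presses on something with over 40 N, if the wrist force passes 120 N, or if a joint passes its speed limit or range.

### The arm

A 6-joint arm with a two-finger parallel gripper is mounted at the origin on the work surface. World frame = base frame: x ahead of the robot, y to its left, z up, the work surface at z = 0. Lengths are in m, angles in rad, forces in N, time in s.
With the tool pointing down it reaches from about 0.225 to 0.875 m from the base axis. Payload 3.4 kg.
Tool frame: the origin (TCP) lies between the finger pads; the fingertips stand 11 mm ahead of it and the grasp point (between the pads) lies 8 mm behind it; z points along the fingers, y is the line along which they close (so a half turn about z gives the same grasp; the last joint's range is limited). The gripper opens to 85 mm and grips with 20 to 120 N. Pads are 22 mm wide; open, the fingers measure 114 mm over their backs; the gripper's body (76 mm by 85 mm) begins 54 mm behind the grasp point. The pads swing forward as they close: fully open they stand 13 mm farther back than shut.
Start: joints at [-1.249, 0.276, 1.505, -0, 1.361, -0.121], TCP at [0.246, -0.52, 0.242] pointing down, gripper open.
Joint ranges: [-2.89, 2.89], [-0.75, 2.08], [0.22, 2.7], [-1.18, 4.32], [0.11, 2.71], [-2.7, 2.7]. Speed limits (rad/s): [2.57, 2.57, 3.14, 3.14, 3.14, 3.14].

### API

Orientations are given as a unit quaternion [w, x, y, z].
In Python, from rig import sensors, eyes, manip gives the robot as it stands.
- The arm moves only by the tool drive_tool, never from a script. Its argument "deltas" is a list of rows, each an object with "linear": the shift along the world's x, y, z in mm, a list of three; "twist": the turn about the world's z in degrees; "claw": the opening, from 0 (shut) to 1 (fully open). In form: [{"linear": [tx, ty, tz], "twist": twist, "claw": claw}, ...]. A call has 1 to 12 rows; each row is the pose to reach, as a shift and turn from the pose commanded when the call began; what a row does not reach only later rows make up. A row lasts 1/12 s, in which the tool goes at most 41.7 mm and 7.16 degrees, less where a joint would pass 70% of its speed; a pose out of reach is approached as far as the arm can. A call with a gripper value outside its range is refused whole. The fingers move at their own pace and stop on an object; "squeeze" is the grip in N (left out, the last holds). Time passes only in rows, so rows that repeat a pose let the fingers close. It gives the time, the measured TCP pose, the force, the opening and the grip force at its end, in the units of the state.
- sensors.get_state(): the state, without advancing time (a new reading comes with each control period).
- eyes.get_image(name): name is "scene" or "top" or "wrist"; returns the picture (420x560x3 uint8, red, green, blue); there is no depth.
- eyes.camera_model(name): a dict with "intrinsics" (3x3 intrinsics, pixels), "dist" ([k1, k2, p1, p2, k3] as OpenCV has them; the pictures are not rectified), "R" (3x3) and "t" (3): a world point X has camera coordinates R X + t. Camera axes: x right, y down, z forward; pixel columns grow to the right and rows downward; lengths in m; the calibration is good to about 2 mm. A picture is of the moment at which its call begins: read the wrist's pose just before it. camera_model takes no time and is no camera call; for the wrist camera it gives the pose at the moment of the call.
- manip.sign_off(): hands the job in; it is judged then, once.
The state is a dict: "clock": time; "qpos": joint angles; "qd": joint speeds; "effort": joint torques, N m; "position": TCP position; "ee_rot": TCP orientation; "contact_force": force on the tool from outside, world axes, zero at the start; "moment": the same for the moment, N m; "width": finger opening in m; "gripper_force": force on a finger pad.
Only numpy, scipy, OpenCV 4.12 (cv2) and the standard library are available. Lean on these libraries where they do the work, as an engineer would, in place of code of your own. Each camera call takes 0.05 s, during which the arm holds its last target. There are 200 camera calls.

## Working session

There is one attempt and no reset: what is moved stays moved. The work goes in short steps, Python scripts to look and compute and a tool call to move; the robot and the scene stay as the last step left them, time stands still between calls to the robot, and variables do not carry over. Pictures are saved under pics/ and viewed, at most 10 in all, crops included, and the job is handed in when it is done.

Besides the shell and the picture viewer there is one more tool, called after "Request:" by a JSON object that holds its "fn" and its "kwargs", one argument or row to a line. drive_tool: Moves the arm, as the interface text tells. Its arguments: {"type":"object","properties":{"deltas":{"type":"array","items":{"type":"object","properties":{"linear":{"type":"array","items":{"type":"number"}},"twist":{"type":"number"},"claw":{"type":"number"}}}},"squeeze":{"type":"number"}},"required":["deltas"]}

```bash
mkdir -p pics; ls; python3 - <<'E'
from rig import sensors, eyes
import cv2,numpy as np
s=sensors.get_state();print(s)
for n in("scene","top"):
    m=eyes.camera_model(n);print(n,m)
    cv2.imwrite(f"pics/{n}0.png",eyes.get_image(n)[:,:,::-1])
E
```

```text
pics
{'clock': 0.0, 'qpos': array([-1.24897286e+00,  2.76593469e-01,  1.50618768e+00, -9.13906257e-06,
        1.36072295e+00, -1.21013930e-01]), 'qd': array([-8.39195009e-04,  1.71828046e-03,  7.64712262e-04, -8.85115541e-04,
        1.63460297e-04, -7.60275524e-05]), 'effort': array([ 6.97760534e-04, -4.16773224e+01, -2.45808131e+01, -2.62983713e-04,
        1.10640991e-02, -1.09728706e-06]), 'position': array([ 0.24620187, -0.51902204,  0.24141885]), 'ee_rot': array([-9.50463837e-04,  9.75586209e-01,  2.19614742e-01, -1.00243863e-04]), 'contact_force': array([-0.42126221, -0.29299786, -0.3335095 ]), 'moment': array([-0.01755741, -0.0034547 , -0.0274867 ]), 'gripper_force': 0.0, 'width': 0.08525531679510966}
scene {'intrinsics': array([[499.94742267,   0.        , 271.49242386],
       [  0.        , 499.94742267, 200.54981075],
       [  0.        ,   0.        ,   1.        ]]), 'dist': array([0.02554019, 0.        , 0.        , 0.        , 0.        ]), 'R': array([[ 0.88255663,  0.47001366, -0.0134519 ],
       [ 0.27464917, -0.53851461, -0.79659893],
       [-0.38165642,  0.69934911, -0.6043585 ]]), 't': array([-0.56550768, -0.10489496,  1.49189176])}
top {'intrinsics': array([[546.57366047,   0.        , 281.90116514],
       [  0.        , 546.57366047, 204.60998168],
       [  0.        ,   0.        ,   1.        ]]), 'dist': array([-0.18594984,  0.        ,  0.        ,  0.        ,  0.        ]), 'R': array([[-0.00220318, -0.99977928, -0.02089356],
       [-0.98898933,  0.0052701 , -0.14789295],
       [ 0.14797042,  0.02033767, -0.98878265]]), 't': array([-0.01027361,  0.66151898,  1.24355166])}
```

View pics/top0.png

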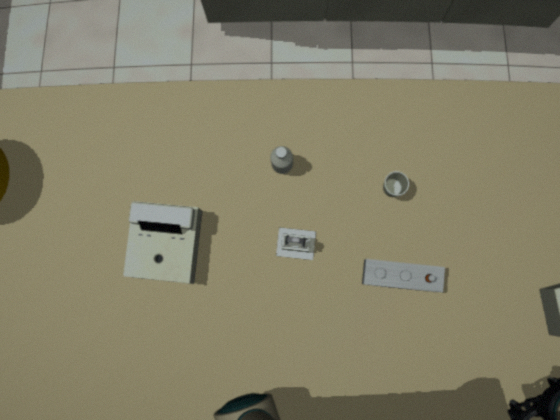

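View pics/scene0.png

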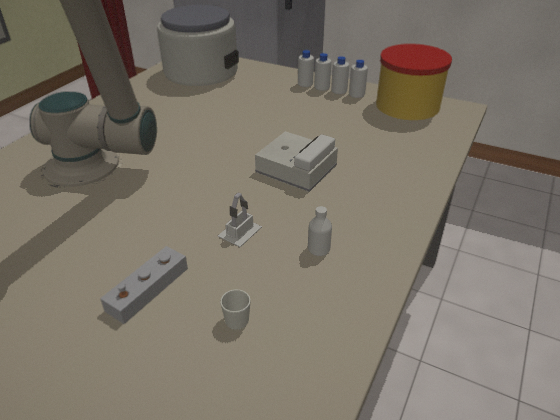

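Top view: port at (158,258), the tongs' stand around (296,244) and the rack around (405,276). The necked vial is at (431,278), in the rack's right-hand (-y) bore. The scene view agrees.

```bash
cat > h.py <<'E'
import cv2,numpy as np
from rig import sensors,eyes
def ray(m,p,z):
    K=m["intrinsics"];u=cv2.undistortPoints(np.array([[p]],float),K,m["dist"])[0,0]
    R=m["R"];c=-R.T@m["t"];d=R.T@np.array([u[0],u[1],1]);return c+d*(z-c[2])/d[2]
def proj(m,X):
    return cv2.projectPoints(np.array(X,float).reshape(-1,3),cv2.Rodrigues(m["R"])[0],m["t"],m["intrinsics"],m["dist"])[0][:,0]
E
python3 - <<'E'
from h import *
m=eyes.camera_model("top")
for n,p,z in[("port",(158,258),.06),("standfoot TL",(280,228),.004),("TR",(315,231),.004),("BR",(313,260),.004),("BL",(277,256),.004),("b0",(380,273),.046),("b1",(405.5,275),.046),("vial",(431,277.5),.06),
 ("readerTL",(131,204),.09),("rBL",(124,277),.06),("rBR",(191,283),.06),("bottle",(282,155),.12),("cup",(397,180),.06)]:
    print(n,ray(m,p,z).round(4))
m=eyes.camera_model("wrist");print(m)
s=sensors.get_state();print(s["position"])
E
```

```text
port [0.5346 0.2784 0.06  ]
standfoot TL [ 0.6107 -0.0071  0.004 ]
TR [ 0.6029 -0.0922  0.004 ]
BR [ 0.5326 -0.0867  0.004 ]
BL [5.426e-01 3.000e-04 4.000e-03]
b0 [ 0.499  -0.2419  0.046 ]
b1 [ 0.4935 -0.3022  0.046 ]
vial [ 0.4865 -0.3595  0.06  ]
readerTL [0.6587 0.3392 0.09  ]
rBL [0.4892 0.3599 0.06  ]
rBR [0.4767 0.1988 0.06  ]
bottle [ 0.7646 -0.0147  0.12  ]
cup [ 0.7174 -0.2861  0.06  ]
{'intrinsics': array([[303.16142546,   0.        , 274.42941588],
       [  0.        , 303.16142546, 208.88167438],
       [  0.        ,   0.        ,   1.        ]]), 'dist': array([-0.00703305,  0.        ,  0.        ,  0.        ,  0.        ]), 'R': array([[ 4.28148968e-01, -9.03707773e-01, -8.49390305e-04],
       [-8.53540006e-01, -4.04689468e-01,  3.28170523e-01],
       [-2.96913992e-01, -1.39780882e-01, -9.44618117e-01]]), 't': array([-0.57452926, -0.04182897,  0.37901908])}
[ 0.24621999 -0.51911566  0.24152651]
```

Request:
{"fn": "drive_tool", "kwargs": {
  "deltas": [
    {"linear": [240,160,20],"twist": -30.5,"claw": 1},
    {"linear": [240,160,20],"twist": -30.5,"claw": 1},
    {"linear": [240,160,20],"twist": -30.5,"claw": 1},
    {"linear": [240,160,20],"twist": -30.5,"claw": 1},
    {"linear": [240,160,20],"twist": -30.5,"claw": 1},
    {"linear": [240,160,20],"twist": -30.5,"claw": 1},
    {"linear": [240,160,20],"twist": -30.5,"claw": 1},
    {"linear": [240,160,20],"twist": -30.5,"claw": 1},
    {"linear": [240,160,20],"twist": -30.5,"claw": 1},
    {"linear": [240,160,20],"twist": -30.5,"claw": 1},
    {"linear": [240,160,20],"twist": -30.5,"claw": 1},
    {"linear": [240,160,20],"twist": -30.5,"claw": 1}
  ]
}}

```text
clock: 1.1
position: [0.4849, -0.3606, 0.262]
ee_rot: [0.0, 0.999, -0.046, -0.001]
contact_force: [-0.9, -0.8, -0.2]
width: 0.0857
gripper_force: 0.0
```

```bash
cat >> h.py <<'E'
import pickle
def snap(n):
    m=eyes.camera_model("wrist");s=sensors.get_state();im=eyes.get_image("wrist")[:,:,::-1]
    pickle.dump(m,open(f"pics/{n}.pkl","wb"));cv2.imwrite(f"pics/{n}.png",im)
    q=s["ee_rot"];print(s["clock"],s["position"].round(4),"yaw",np.degrees(2*np.arctan2(q[2],q[1])).round(2),s["contact_force"].round(2),"w",s["width"])
    return m,im
E
python3 -c "from h import *;snap('w_rack')"
```

```text
1.1 [ 0.4849 -0.3606  0.262 ] yaw -5.25 [-0.9  -0.76 -0.21] w 0.08565618637164972
```

Request:
{"fn": "drive_tool", "kwargs": {
  "deltas": [
    {"linear": [84,315,0],"twist": 0,"claw": 1},
    {"linear": [84,315,0],"twist": 0,"claw": 1},
    {"linear": [84,315,0],"twist": 0,"claw": 1},
    {"linear": [84,315,0],"twist": 0,"claw": 1},
    {"linear": [84,315,0],"twist": 0,"claw": 1},
    {"linear": [84,315,0],"twist": 0,"claw": 1},
    {"linear": [84,315,0],"twist": 0,"claw": 1},
    {"linear": [84,315,0],"twist": 0,"claw": 1},
    {"linear": [84,315,0],"twist": 0,"claw": 1},
    {"linear": [84,315,0],"twist": 0,"claw": 1},
    {"linear": [84,315,0],"twist": 0,"claw": 1},
    {"linear": [84,315,0],"twist": 0,"claw": 1}
  ]
}}

```text
clock: 2.15
position: [0.57, -0.0463, 0.2623]
ee_rot: [0.0, 0.999, -0.046, -0.0]
contact_force: [0.2, -0.4, 0.2]
width: 0.0854
gripper_force: 0.0
```

```bash
python3 -c "from h import *;snap('w_stand')
a=cv2.imread('pics/w_rack.png');b=cv2.imread('pics/w_stand.png')
cv2.imwrite('pics/both.png',np.hstack([a[:,80:480],b[:,80:480]]))"
```

```text
2.15 [ 0.57   -0.0463  0.2623] yaw -5.25 [ 0.19 -0.42  0.21] w 0.08540848787621069
```

View pics/both.png

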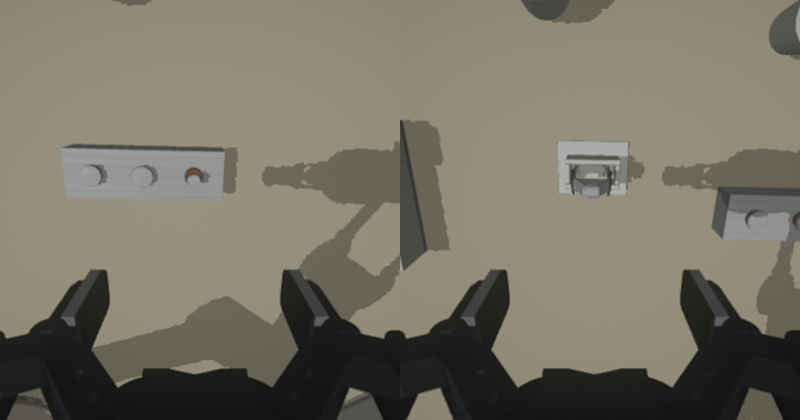

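Left: rack with tube caps at about (92,175) and (143,176) and the vial cap at (194,180). Right: tongs in the stand, with the head near (591-400,190). I'll zoom in on both.

```bash
python3 -c "
from h import *
a=cv2.imread('pics/w_rack.png')[125:215,130:330];b=cv2.imread('pics/w_stand.png')[125:205,210:330]
a=cv2.resize(a,None,fx=4,fy=4,interpolation=2)[:, :];b=cv2.resize(b,None,fx=3,fy=3,interpolation=2)
c=np.zeros((600,800,3),np.uint8);c[:360]=a;c[360:600,:360]=b;cv2.imwrite('pics/z.png',c)"
```

```text
(no output)
```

View pics/z.png

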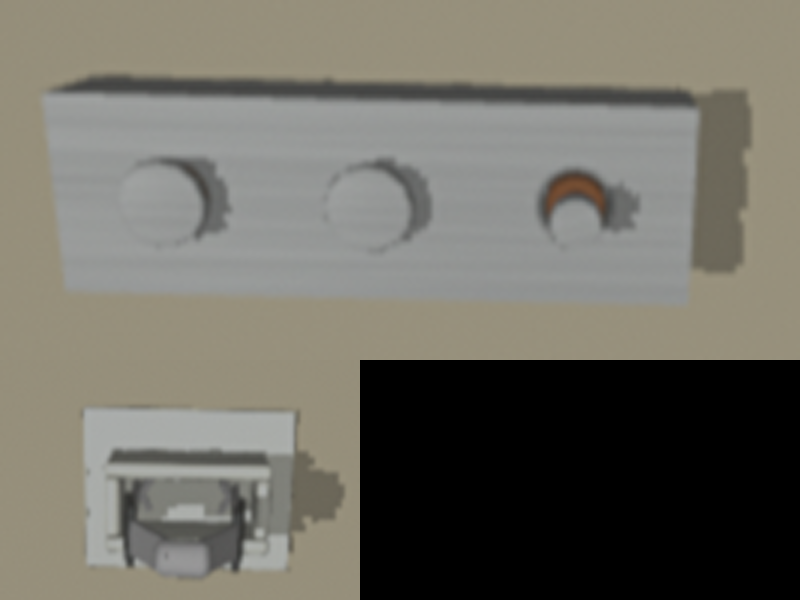

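The rack deck corners, cap centres, stand foot corners and tongs head are readable, so I'll compute their positions.

```bash
python3 - <<'E'
from h import *
m=pickle.load(open('pics/w_rack.pkl','rb'))
A=lambda X,Y:(130+X/4-.375,125+Y/4-.375); B=lambda X,Y:(210+X/3-.33,125+(Y-360)/3-.33)
c=np.array([ray(m,A(*p),.04) for p in[(45,93),(698,106),(688,304),(65,291)]])
print(c.round(4));ctr=c.mean(0);d=(c[0]+c[3]-c[1]-c[2]);th=np.arctan2(-d[0],d[1]);print("rack",ctr.round(4),np.degrees(th),np.linalg.norm(d)/2)
print("vial bore",(ctr-.06*np.array([-np.sin(th),np.cos(th),0])).round(4))
for p,z in[((575,222),.063),((369,208),.051),((161,203),.051)]:print(ray(m,A(*p),z).round(4))
t=eyes.camera_model("top")
m=pickle.load(open('pics/w_stand.pkl','rb'))
c=np.array([ray(m,B(*p),.004) for p in[(84,408),(296,411),(289,571),(87,565)]])
print(c.round(4));ctr=c.mean(0);d=(c[0]+c[3]-c[1]-c[2]);print("stand",ctr.round(4),np.degrees(np.arctan2(-d[0],d[1])),np.linalg.norm(d)/2)
for p,z in[((108,465),.04),((270,467),.04),((182,559),.116),((157,559),.116),((208,559),.116)]:print(ray(m,B(*p),z).round(4))
E
```

```text
[[ 0.5354 -0.2115  0.04  ]
 [ 0.5144 -0.3981  0.04  ]
 [ 0.4549 -0.3915  0.04  ]
 [ 0.4764 -0.2036  0.04  ]]
rack [ 0.4953 -0.3012  0.04  ] -6.485599223327825 0.18844456284770966
vial bore [ 0.4885 -0.3608  0.04  ]
[ 0.4891 -0.3602  0.063 ]
[ 0.4957 -0.3015  0.051 ]
[ 0.5027 -0.2423  0.051 ]
[[ 0.6147 -0.0047  0.004 ]
 [ 0.6053 -0.0931  0.004 ]
 [ 0.5357 -0.0861  0.004 ]
 [ 0.5467  0.0029  0.004 ]]
stand [ 0.5756 -0.0453  0.004 ] -6.5812611784452635 0.08932265248225627
[ 0.596  -0.0157  0.04  ]
[ 0.5894 -0.0783  0.04  ]
[ 0.577  -0.0436  0.116 ]
[ 0.5777 -0.0357  0.116 ]
[ 0.5762 -0.0517  0.116 ]
```

Request:
{"fn": "drive_tool", "kwargs": {
  "deltas": [
    {"linear": [6,2,-40],"twist": -1.3,"claw": 1},
    {"linear": [6,2,-80],"twist": -1.3,"claw": 1},
    {"linear": [6,2,-115],"twist": -1.3,"claw": 1},
    {"linear": [6,2,-135],"twist": -1.3,"claw": 0.9},
    {"linear": [6,2,-155],"twist": -1.3,"claw": 0.8},
    {"linear": [6,2,-175],"twist": -1.3,"claw": 0.8},
    {"linear": [6,2,-190],"twist": -1.3,"claw": 0.8},
    {"linear": [6,2,-195],"twist": -1.3,"claw": 0.8},
    {"linear": [6,2,-195],"twist": -1.3,"claw": 0.8},
    {"linear": [6,2,-195],"twist": -1.3,"claw": 0.65},
    {"linear": [6,2,-195],"twist": -1.3,"claw": 0.65},
    {"linear": [6,2,-195],"twist": -1.3,"claw": 0.65}
  ],
  "squeeze": 30
}}

```text
clock: 3.2
position: [0.5773, -0.043, 0.0686]
ee_rot: [0.0, 0.998, -0.056, 0.001]
contact_force: [0.5, 0.5, -0.2]
width: 0.0557
gripper_force: 0.0
```

```bash
python3 -c "
from h import *
m,b=snap('w_g1')
cv2.imwrite('pics/g1.png',b)"
```

```text
3.2 [ 0.5773 -0.043   0.0686] yaw -6.45 [ 0.53  0.54 -0.2 ] w 0.055714872482572085
```

View pics/g1.png

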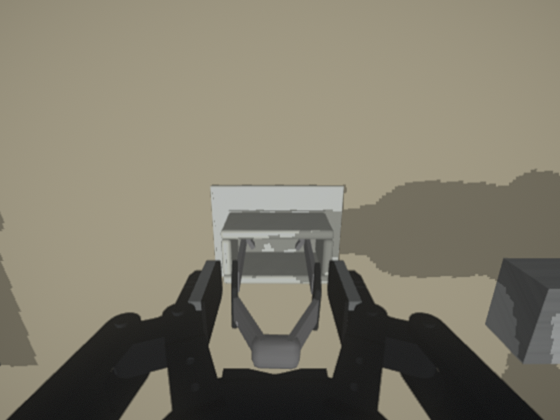

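The tongs' head at (276,350) is centred between the finger pads. Next I'll close lightly on the plates.

Request:
{"fn": "drive_tool", "kwargs": {
  "deltas": [
    {"linear": [0,0,0],"twist": 0,"claw": 0.46},
    {"linear": [0,0,0],"twist": 0,"claw": 0.46},
    {"linear": [0,0,0],"twist": 0,"claw": 0.46},
    {"linear": [0,0,0],"twist": 0,"claw": 0.46},
    {"linear": [0,0,0],"twist": 0,"claw": 0.46},
    {"linear": [0,0,0],"twist": 0,"claw": 0.46}
  ],
  "squeeze": 30
}}

```text
clock: 3.75
position: [0.5772, -0.0424, 0.0684]
ee_rot: [-0.0, 0.998, -0.056, 0.001]
contact_force: [0.4, 1.2, 5.9]
width: 0.0397
gripper_force: 9.1
```

Request:
{"fn": "drive_tool", "kwargs": {
  "deltas": [
    {"linear": [0,0,10],"twist": 0,"claw": 0.46},
    {"linear": [0,0,25],"twist": 0,"claw": 0.46},
    {"linear": [0,0,45],"twist": 0,"claw": 0.46},
    {"linear": [0,0,70],"twist": 0,"claw": 0.46},
    {"linear": [0,0,95],"twist": 0,"claw": 0.46},
    {"linear": [0,0,110],"twist": 0,"claw": 0.46},
    {"linear": [0,0,115],"twist": 0,"claw": 0.46},
    {"linear": [0,0,115],"twist": 0,"claw": 0.46},
    {"linear": [0,0,115],"twist": 0,"claw": 0.46}
  ]
}}

```text
clock: 4.5
position: [0.5757, -0.0425, 0.1817]
ee_rot: [0.0, 0.998, -0.056, -0.001]
contact_force: [-0.2, -0.6, -0.3]
width: 0.0392
gripper_force: 7.5
```

```bash
python3 -c "
from h import *
m,b=snap('w_g2')
p=ray(m,(276,350),.1)
cv2.imwrite('pics/g2.png',b)"
```

```text
4.5 [ 0.5757 -0.0425  0.1817] yaw -6.42 [-0.21 -0.61 -0.34] w 0.039158197431956705
```

View pics/g2.png

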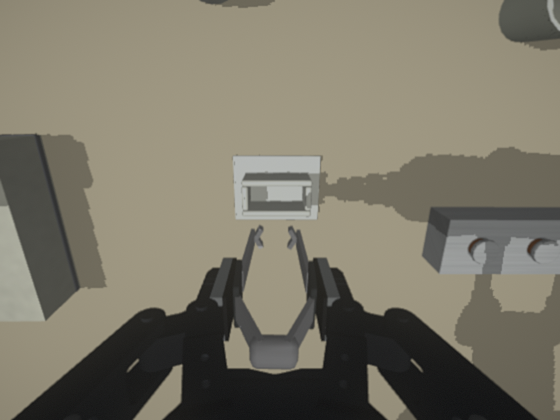

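The tongs are held straight, with tips at (259,237) and (292,237). I'll compute the tip midpoint in world coordinates.

```bash
python3 -c "
from h import *
m=pickle.load(open('pics/w_g2.pkl','rb'))
for p in [(259,235),(292,235),(275.5,235),(275.5,243)]:
  print([ray(m,p,z).round(4) for z in(.119,.127)])
s=sensors.get_state();print(s['position'],proj(m,[.5757,-.0425,.119]),proj(m,[.5757,-.0425,.127]),proj(m,[.5757,-.0425,.229]))
b=cv2.imread('pics/w_g2.png')[215:265,235:315];b=cv2.resize(b,None,fx=9,fy=9,interpolation=2);cv2.imwrite('pics/t.png',b)"
```

```text
[array([ 0.5756, -0.032 ,  0.119 ]), array([ 0.5791, -0.0328,  0.127 ])]
[array([ 0.573 , -0.0547,  0.119 ]), array([ 0.5766, -0.0546,  0.127 ])]
[array([ 0.5743, -0.0434,  0.119 ]), array([ 0.5779, -0.0437,  0.127 ])]
[array([ 0.5682, -0.0427,  0.119 ]), array([ 0.572 , -0.0431,  0.127 ])]
[ 0.57537357 -0.04240723  0.18105127] [[274.04660657 233.26485169]] [[274.0434107  238.12822694]] [[273.96321968 360.83234925]]
```

View pics/t.png

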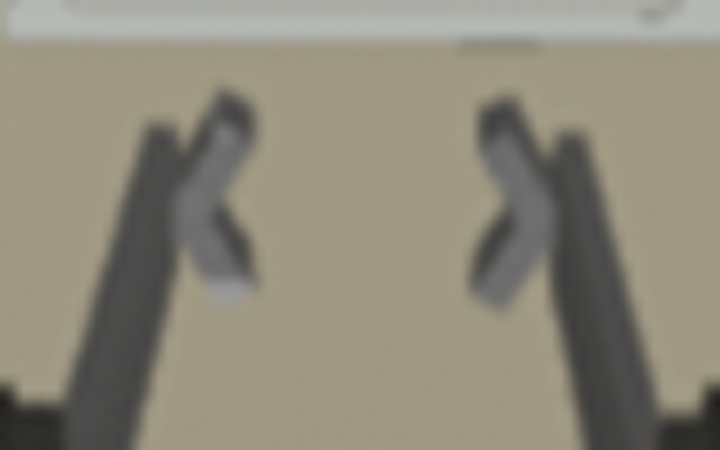

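Request:
{"fn": "drive_tool", "kwargs": {
  "deltas": [
    {"linear": [-10,-35,0],"twist": 0,"claw": 0.48},
    {"linear": [-20,-70,0],"twist": 0,"claw": 0.48},
    {"linear": [-29,-105,0],"twist": 0,"claw": 0.48},
    {"linear": [-39,-140,0],"twist": 0,"claw": 0.48},
    {"linear": [-49,-175,0],"twist": 0,"claw": 0.48},
    {"linear": [-58,-210,0],"twist": 0,"claw": 0.48},
    {"linear": [-68,-245,0],"twist": 0,"claw": 0.48},
    {"linear": [-77,-280,0],"twist": 0,"claw": 0.48},
    {"linear": [-84,-307,-10],"twist": 0,"claw": 0.48},
    {"linear": [-86.5,-317,-25],"twist": 0,"claw": 0.48},
    {"linear": [-86.5,-317,-30],"twist": 0,"claw": 0.48},
    {"linear": [-86.5,-317,-30],"twist": 0,"claw": 0.48}
  ]
}}

```text
clock: 5.55
position: [0.4881, -0.3583, 0.1491]
ee_rot: [-0.003, 0.998, -0.057, -0.003]
contact_force: [0.5, 0.3, -0.5]
width: 0.0413
gripper_force: 6.4
```

```bash
python3 -c "
from h import *
m,b=snap('w_v')
b=b[180:290,200:360];b=cv2.resize(b,None,fx=5,fy=5,interpolation=2);cv2.imwrite('pics/v.png',b)"
```

```text
5.55 [ 0.4881 -0.3583  0.1491] yaw -6.52 [ 0.52  0.29 -0.54] w 0.04125495524336042
```

View pics/v.png

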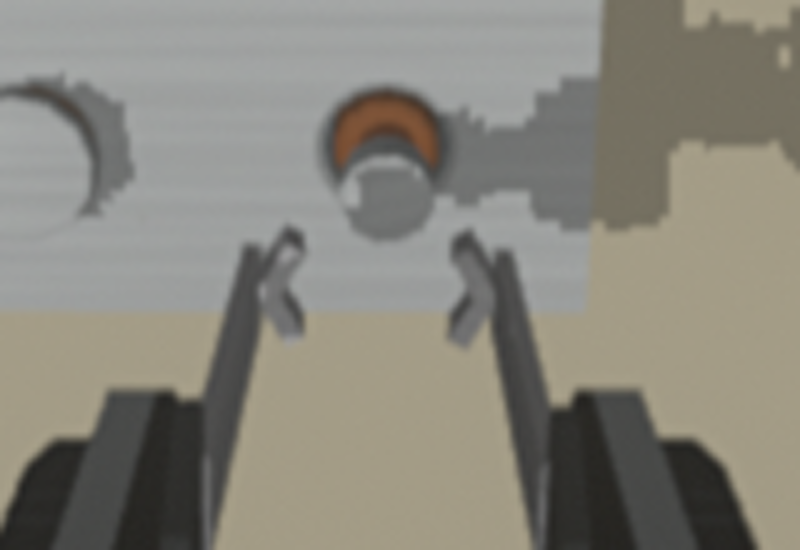

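Cap centre at crop (388,198), V-jaws midpoint at (378,288).

```bash
python3 -c "
from h import *
m=pickle.load(open('pics/w_v.pkl','rb'));f=lambda x,y:(200+x/5-.4,180+y/5-.4)
v=ray(m,f(388,198),.063);print(v);print(ray(m,f(386,140),.04))
for z in(.093,.095):
  t=ray(m,f(378,288),z);print(t,v-t)
print(sensors.get_state()['position'])
"
```

```text
[ 0.48885903 -0.36041016  0.063     ]
[ 0.49022423 -0.36033453  0.04      ]
[ 0.4878398  -0.35880768  0.093     ] [ 0.00101923 -0.00160248 -0.03      ]
[ 0.48875752 -0.35891536  0.095     ] [ 0.00010151 -0.0014948  -0.032     ]
[ 0.48895912 -0.35803076  0.15038054]
```

Request:
{"fn": "drive_tool", "kwargs": {
  "deltas": [
    {"linear": [0.5,-1.5,0],"twist": 0,"claw": 0.48},
    {"linear": [0.5,-1.5,-8],"twist": 0,"claw": 0.48},
    {"linear": [0.5,-1.5,-16],"twist": 0,"claw": 0.48},
    {"linear": [0.5,-1.5,-24],"twist": 0,"claw": 0.48},
    {"linear": [0.5,-1.5,-32],"twist": 0,"claw": 0.48},
    {"linear": [0.5,-1.5,-39],"twist": 0,"claw": 0.48},
    {"linear": [0.5,-1.5,-43],"twist": 0,"claw": 0.48},
    {"linear": [0.5,-1.5,-44],"twist": 0,"claw": 0.48},
    {"linear": [0.5,-1.5,-44],"twist": 0,"claw": 0.48},
    {"linear": [0.5,-1.5,-44],"twist": 0,"claw": 0.48}
  ]
}}

```text
clock: 6.43
position: [0.4905, -0.3613, 0.1085]
ee_rot: [0.0, 0.998, -0.056, 0.0]
contact_force: [0.8, 0.2, -0.4]
width: 0.0412
gripper_force: 6.4
```

Request:
{"fn": "drive_tool", "kwargs": {
  "deltas": [
    {"linear": [0,0,-1.5],"twist": 0,"claw": 0.44},
    {"linear": [0,0,-1.5],"twist": 0,"claw": 0.42},
    {"linear": [0,0,-1.5],"twist": 0,"claw": 0.4},
    {"linear": [0,0,-1.5],"twist": 0,"claw": 0.38},
    {"linear": [0,0,-1.5],"twist": 0,"claw": 0.3},
    {"linear": [0,0,-1.5],"twist": 0,"claw": 0.3},
    {"linear": [0,0,-1.5],"twist": 0,"claw": 0.3},
    {"linear": [0,0,-1.5],"twist": 0,"claw": 0.3}
  ],
  "squeeze": 40
}}

```text
clock: 7.1
position: [0.4905, -0.361, 0.1071]
ee_rot: [0.0, 0.998, -0.056, 0.0]
contact_force: [-0.7, 1.3, 2.8]
width: 0.0335
gripper_force: 39.5
```

Request:
{"fn": "drive_tool", "kwargs": {
  "deltas": [
    {"linear": [0,0,5],"twist": 0,"claw": 0.3},
    {"linear": [0,0,15],"twist": 0,"claw": 0.3},
    {"linear": [0,0,28],"twist": 0,"claw": 0.3},
    {"linear": [0,0,42],"twist": 0,"claw": 0.3},
    {"linear": [0,0,58],"twist": 0,"claw": 0.3},
    {"linear": [0,0,75],"twist": 0,"claw": 0.3},
    {"linear": [0,0,90],"twist": 0,"claw": 0.3},
    {"linear": [0,0,100],"twist": 0,"claw": 0.3},
    {"linear": [0,0,100],"twist": 0,"claw": 0.3},
    {"linear": [0,0,100],"twist": 0,"claw": 0.3},
    {"linear": [0,0,100],"twist": 0,"claw": 0.3}
  ]
}}

```text
clock: 8.02
position: [0.4899, -0.3607, 0.2061]
ee_rot: [-0.0, 0.998, -0.056, -0.001]
contact_force: [-0.5, -0.2, -1.2]
width: 0.0331
gripper_force: 39.8
```

```bash
python3 -c "
from h import *
m,b=snap('w_l')
b=b[130:330,160:400];b=cv2.resize(b,None,fx=2.5,fy=2.5,interpolation=2);cv2.imwrite('pics/l.png',b)"
```

```text
8.0167 [ 0.4899 -0.3607  0.2061] yaw -6.43 [-0.53 -0.16 -1.2 ] w 0.03305997338674792
```

Request:
{"fn": "drive_tool", "kwargs": {
  "deltas": [
    {"linear": [1,15,0],"twist": 0,"claw": 0.3},
    {"linear": [2,45,0],"twist": 0,"claw": 0.3},
    {"linear": [4,80,0],"twist": 0,"claw": 0.3},
    {"linear": [5,115,0],"twist": 0,"claw": 0.3},
    {"linear": [7,150,0],"twist": 0,"claw": 0.3},
    {"linear": [9,185,0],"twist": 0,"claw": 0.3},
    {"linear": [10,220,0],"twist": 0,"claw": 0.3},
    {"linear": [12,255,0],"twist": 0,"claw": 0.3},
    {"linear": [14,290,0],"twist": 0,"claw": 0.3},
    {"linear": [15,320,0],"twist": 0,"claw": 0.3}
  ]
}}

```text
clock: 8.9
position: [0.5041, -0.0378, 0.2061]
ee_rot: [-0.001, 0.998, -0.056, -0.001]
contact_force: [-0.6, -1.0, -1.5]
width: 0.0334
gripper_force: 39.9
```

Request:
{"fn": "drive_tool", "kwargs": {
  "deltas": [
    {"linear": [2,35,0],"twist": 0,"claw": 0.3},
    {"linear": [4,70,0],"twist": 0,"claw": 0.3},
    {"linear": [6,105,0],"twist": 0,"claw": 0.3},
    {"linear": [7,140,0],"twist": 0,"claw": 0.3},
    {"linear": [9,175,0],"twist": 0,"claw": 0.3},
    {"linear": [11,210,0],"twist": 0,"claw": 0.3},
    {"linear": [12,245,0],"twist": 0,"claw": 0.3},
    {"linear": [14,280,0],"twist": 0,"claw": 0.3},
    {"linear": [15,305,0],"twist": 0,"claw": 0.3},
    {"linear": [15,320,0],"twist": 0,"claw": 0.3},
    {"linear": [15,320,0],"twist": 0,"claw": 0.3},
    {"linear": [15,320,0],"twist": 0,"claw": 0.3}
  ]
}}

```text
clock: 9.9
position: [0.5194, 0.2789, 0.2061]
ee_rot: [0.001, 0.998, -0.055, -0.001]
contact_force: [-0.1, -0.0, -0.9]
width: 0.0331
gripper_force: 40.0
```

```bash
python3 -c "
from h import *
m,b=snap('w_p')
b=b[110:310,180:380];b=cv2.resize(b,None,fx=3,fy=3,interpolation=2);cv2.imwrite('pics/p.png',b)"
```

```text
9.9 [0.5194 0.2789 0.2061] yaw -6.33 [-0.14 -0.01 -0.88] w 0.03314681889850239
```

View pics/p.png

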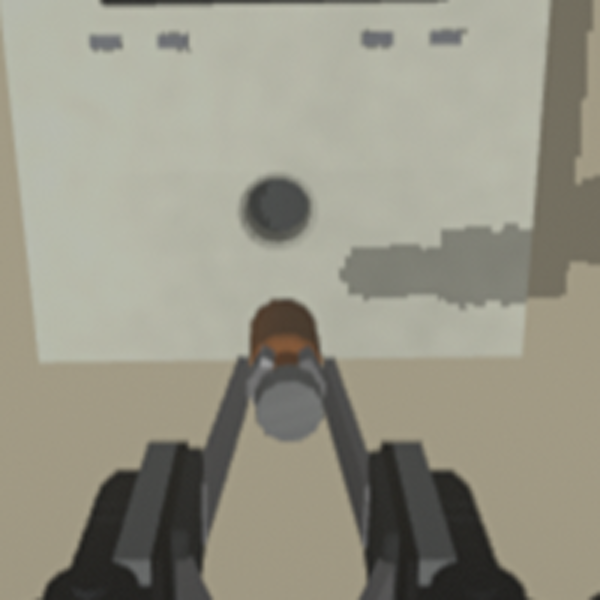

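The vial hangs upright in the jaws with its cap at crop (289,403). The port mouth is at (276,210).

```bash
python3 -c "
from h import *
m=pickle.load(open('pics/w_p.pkl','rb'));f=lambda x,y:(180+x/3-.33,110+y/3-.33)
v=ray(m,f(289,403),.162);p=ray(m,f(276,210),.06);print(v,p,p-v)
q=proj(m,[[v[0]+.009*np.cos(a),v[1]+.009*np.sin(a),.109] for a in np.arange(0,6.3,.1)])
q=(q-[180,110]+.33)*3;print(q.min(0),q.max(0))
q=proj(m,[[p[0]+.0125*np.cos(a),p[1]+.0125*np.sin(a),.06] for a in np.arange(0,6.3,.1)]);q=(q-[180,110]+.33)*3;print(q.min(0),q.max(0))
"
```

```text
[0.52003508 0.27752545 0.162     ] [0.53706624 0.27893771 0.06      ] [ 0.01703116  0.00141226 -0.102     ]
[253.65067454 283.38123126] [321.33302884 346.8684601 ]
[235.78041834 170.16746876] [316.24045451 248.69328581]
```

```bash
python3 -c "
from h import *
m=pickle.load(open('pics/w_p.pkl','rb'));b=cv2.imread('pics/w_p.png')
for r in range(204,262):print(r,b[r,274],b[r,270,2],b[r,278,2],end=' | ' if r%3 else '\n')
print()
for r in (214,218,222):print(r,b[r,256:296].sum(1))
print(b[240,258:296].sum(1))
print(b[330:420:3,275].sum(1))
"
```

```text
204 [164 179 178] 178 177
205 [164 179 178] 178 178 | 206 [164 179 178] 178 179 | 207 [166 182 180] 178 180
208 [161 175 174] 174 179 | 209 [122 134 136] 152 162 | 210 [67 78 88] 114 122
211 [45 58 74] 86 83 | 212 [48 61 76] 79 72 | 213 [49 62 77] 80 74
214 [49 62 77] 81 75 | 215 [48 62 76] 81 75 | 216 [49 62 77] 80 74
217 [48 61 76] 80 75 | 218 [48 61 76] 80 75 | 219 [46 60 74] 79 73
220 [48 62 79] 78 77 | 221 [51 70 95] 85 91 | 222 [ 53  78 110] 101 107
223 [ 58  85 122] 116 119 | 224 [ 58  88 128] 122 127 | 225 [ 58  88 129] 117 130
226 [ 55  83 121] 100 127 | 227 [ 50  72 101] 83 108 | 228 [45 61 85] 77 87
229 [42 59 82] 84 79 | 230 [45 60 83] 110 80 | 231 [56 67 82] 131 80
232 [69 74 78] 121 78 | 233 [75 77 77] 97 77 | 234 [76 78 77] 83 76
235 [75 77 77] 78 77 | 236 [79 81 81] 75 83 | 237 [96 98 97] 76 100
238 [108 110 108] 84 111 | 239 [111 112 111] 99 113 | 240 [111 112 111] 110 113
241 [111 112 111] 111 112 | 242 [111 113 112] 111 113 | 243 [113 114 113] 112 114
244 [114 115 114] 112 115 | 245 [114 116 115] 114 115 | 246 [114 115 114] 114 114
247 [113 115 113] 115 112 | 248 [
[... 460 characters left out ...]
187 186 186 184 184 178 171 211 330 460 517 519 513 510 511 510 507
 507 505 504 506]
218 [522 520 517 518 518 525 502 370 228 188 195 199 192 196 192 188 189 187
 185 186 187 185 183 184 183 183 180 174 224 377 502 519 513 509 508 506
 504 507 507 507]
222 [520 517 515 513 517 522 490 328 202 189 195 193 199 215 226 239 241 241
 241 245 243 242 237 226 209 194 186 175 173 247 405 505 518 514 512 511
 510 510 511 511]
[232 232 230 246 293 329 312 235 211 241 292 318 332 334 336 336 334 335
 334 334 338 339 340 339 341 337 315 252 246 291 263 214 210 218 230 227
 249 342]
[439 434 197 223 253 285 313 315 321 330 330 330 316 377 430  81  80  83
  79  78  81  80  77  70  72  74  62  72  70  69]
```

```bash
python3 -c "
from h import *
from scipy.optimize import least_squares
m=pickle.load(open('pics/w_p.pkl','rb'))
y=.2778;a=np.linspace(0,6.283,200)
def pts(x,z,t):
    T=lambda r,h:np.c_[x+r*np.cos(a)*np.cos(t)+h*np.sin(t),y+r*np.sin(a),z-r*np.cos(a)*np.sin(t)+h*np.cos(t)]
    c=proj(m,T(.0075,.053))[:,1];d=proj(m,T(.009,0))[:,1];e=proj(m,T(.0075,.043))[:,1]
    return np.array([c.min(),c.max(),d.min(),e.min()])
for s in(.5,1,2,4):
  r=least_squares(lambda p:np.r_[pts(p[0],p[1],p[2])[:3]-[236.4,256.8,209.4],(p[1]-.109)/.001/s],[.52,.109,0]);p=r.x
  print(p,r.fun,pts(*p),'x at bottom',p[0],'x at cap',p[0]+.053*np.sin(p[2]))
"
```

```text
[0.51558035 0.10897341 0.04688305] [-0.64018548  0.76371995 -0.10679542 -0.05318583] [235.75981452 257.56371995 209.29320458 230.1480153 ] x at bottom 0.5155803514192194 x at cap 0.5180642427644088
[0.51555242 0.1088946  0.04668005] [-0.63480733  0.75737092 -0.10597258 -0.10540188] [235.76519267 257.55737092 209.29402742 230.15265521] x at bottom 0.515552424644751 x at cap 0.5180255687617996
[0.5154456  0.10859315 0.04590355] [-0.61427987  0.73312796 -0.10282091 -0.20342525] [235.78572013 257.53312796 209.29717909 230.17036948] x at bottom 0.5154455987295691 x at cap 0.517877632347153
[0.51508273 0.10756932 0.04326608] [-0.54508135  0.65128832 -0.09206665 -0.35766891] [235.85491865 257.45128832 209.30793335 230.23013752] x at bottom 0.5150827274877766 x at cap 0.5173751146282695
```

Request:
{"fn": "drive_tool", "kwargs": {
  "deltas": [
    {"linear": [10,1,0],"twist": 0,"claw": 0.3},
    {"linear": [20.5,1.4,0],"twist": 0,"claw": 0.3},
    {"linear": [20.5,1.4,-10],"twist": 0,"claw": 0.3},
    {"linear": [20.5,1.4,-20],"twist": 0,"claw": 0.3},
    {"linear": [20.5,1.4,-30],"twist": 0,"claw": 0.3},
    {"linear": [20.5,1.4,-38],"twist": 0,"claw": 0.3},
    {"linear": [20.5,1.4,-41],"twist": 0,"claw": 0.3},
    {"linear": [20.5,1.4,-41],"twist": 0,"claw": 0.3},
    {"linear": [20.5,1.4,-41],"twist": 0,"claw": 0.3},
    {"linear": [20.5,1.4,-41],"twist": 0,"claw": 0.3}
  ]
}}

```text
clock: 10.78
position: [0.5411, 0.2806, 0.1663]
ee_rot: [-0.0, 0.998, -0.056, 0.0]
contact_force: [0.7, -0.3, -1.4]
width: 0.033
gripper_force: 39.7
```

```bash
python3 -c "
from h import *
m,b=snap('w_q')
b=b[160:280,200:360];b=cv2.resize(b,None,fx=5,fy=5,interpolation=2);cv2.imwrite('pics/q.png',b)"
```

```text
10.7833 [0.5411 0.2806 0.1663] yaw -6.42 [ 0.74 -0.34 -1.44] w 0.033030928292509885
```

View pics/q.png

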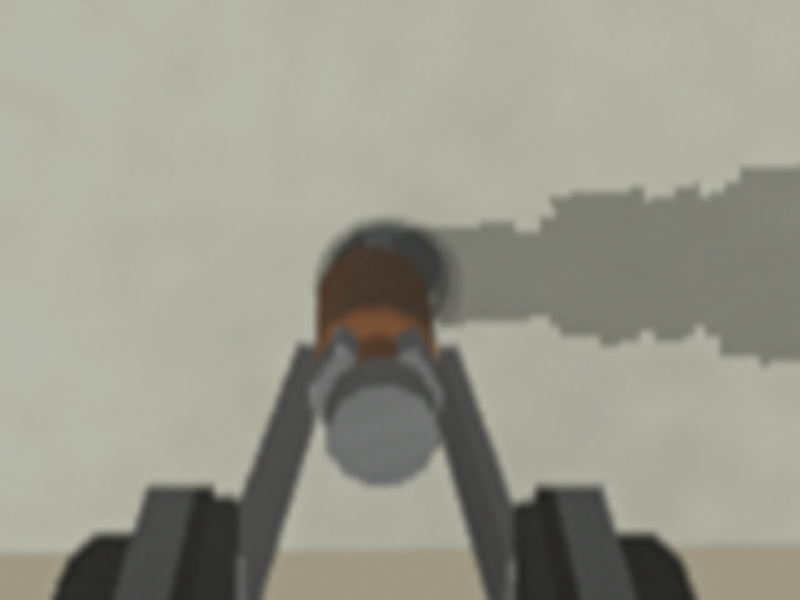

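The vial bottom is just above the mouth, with the body spanning crop columns 318–435 and its edge at row 246. The port rim spans about 318–458, top row 218, so the vial sits slightly to the left. I'll quantify the offset.

```bash
python3 -c "
from h import *
m=pickle.load(open('pics/w_q.pkl','rb'));b=cv2.imread('pics/w_q.png')
g=b.sum(2)
print('col275',g[196:216,275]);print('row212',g[212,258:298]);print('row208',g[208,258:298]);print('row216',g[216,256:300]);print('r222',g[222,256:300])
f=lambda x,y:(200+x/5-.4,160+y/5-.4)
print('bottom +x edge',ray(m,f(376,246),.0692),'port rim +x edge',ray(m,f(386,218),.06))
pc=np.array([.5371,.2789])
a=np.linspace(0,6.283,200)
for r in(.0105,.0125):
  q=proj(m,np.c_[pc[0]+r*np.cos(a),pc[1]+r*np.sin(a),0*a+.06]);print(q.min(0),q.max(0))
for x,y in((.536,.2795),(.538,.2795)):
  q=proj(m,np.c_[x+.009*np.cos(a),y+.009*np.sin(a),0*a+.0692]);print(q.min(0),q.max(0))
"
```

```text
col275 [517 516 516 516 516 521 513 454 356 271 224 221 216 190 170 170 168 166
 169 168]
row212 [513 514 513 516 511 475 396 325 238 175 172 174 177 175 174 168 172 168
 169 166 166 167 166 163 171 177 180 178 176 186 220 271 299 329 358 368
 366 367 366 368]
row208 [517 517 517 516 516 516 515 483 419 364 301 238 190 175 184 217 221 216
 215 213 192 182 181 182 179 175 178 196 234 284 314 341 358 363 361 361
 363 364 361 368]
row216 [513 513 512 512 513 512 480 362 229 176 181 178 176 174 174 172 173 170
 169 169 169 168 168 164 163 167 162 158 160 171 182 203 219 245 294 308
 338 362 365 364 364 366 364 365]
r222 [513 513 513 514 516 522 487 322 198 181 186 182 185 199 213 220 223 225
 220 223 225 224 216 206 192 181 174 169 162 172 209 258 292 310 318 338
 356 357 357 353 352 354 354 354]
bottom +x edge [0.54712972 0.27930965 0.0692    ] port rim +x edge [0.54860279 0.27748157 0.06      ]
[263.98761221 204.46481618] [289.25302416 228.13444703]
[261.58116704 202.14222081] [291.65949864 230.32241018]
[264.91438647 211.27735166] [287.30895264 232.12681342]
[264.60914009 208.91247269] [287.06372677 229.87392481]
```

Request:
{"fn": "drive_tool", "kwargs": {
  "deltas": [
    {"linear": [-1.3,-2.1,0],"twist": 0,"claw": 0.3},
    {"linear": [-1.3,-2.1,-3],"twist": 0,"claw": 0.3},
    {"linear": [-1.3,-2.1,-6],"twist": 0,"claw": 0.3},
    {"linear": [-1.3,-2.1,-9],"twist": 0,"claw": 0.3},
    {"linear": [-1.3,-2.1,-11],"twist": 0,"claw": 0.3},
    {"linear": [-1.3,-2.1,-13],"twist": 0,"claw": 0.3},
    {"linear": [-1.3,-2.1,-13],"twist": 0,"claw": 0.3}
  ]
}}

```text
clock: 11.42
position: [0.5393, 0.2781, 0.1522]
ee_rot: [0.0, 0.998, -0.056, -0.001]
contact_force: [-0.0, 0.5, -0.9]
width: 0.0331
gripper_force: 39.7
```

Request:
{"fn": "drive_tool", "kwargs": {
  "deltas": [
    {"linear": [0,0,-1],"twist": 0,"claw": 0.3},
    {"linear": [0,0,-2],"twist": 0,"claw": 0.3},
    {"linear": [0,0,-3],"twist": 0,"claw": 0.3},
    {"linear": [0,0,-4],"twist": 0,"claw": 0.3},
    {"linear": [0,0,-5],"twist": 0,"claw": 0.3},
    {"linear": [0,0,-5],"twist": 0,"claw": 0.3}
  ]
}}

```text
clock: 11.92
position: [0.5395, 0.2782, 0.1476]
ee_rot: [0.0, 0.998, -0.056, -0.0]
contact_force: [-0.3, -0.6, -2.6]
width: 0.0333
gripper_force: 39.7
```

Request:
{"fn": "drive_tool", "kwargs": {
  "deltas": [
    {"linear": [0,0,-1],"twist": 0,"claw": 0.3},
    {"linear": [0,0,-2],"twist": 0,"claw": 0.3},
    {"linear": [0,0,-3],"twist": 0,"claw": 0.3},
    {"linear": [0,0,-4],"twist": 0,"claw": 0.3},
    {"linear": [0,0,-4],"twist": 0,"claw": 0.3}
  ]
}}

```text
clock: 12.33
position: [0.5398, 0.2783, 0.1442]
ee_rot: [-0.0, 0.998, -0.056, 0.0]
contact_force: [-0.6, 0.0, 2.7]
width: 0.0337
gripper_force: 39.8
```

Request:
{"fn": "drive_tool", "kwargs": {
  "deltas": [
    {"linear": [0,0,-0.5],"twist": 0,"claw": 0.3},
    {"linear": [0,0,-1],"twist": 0,"claw": 0.3},
    {"linear": [0,0,-1.5],"twist": 0,"claw": 0.3},
    {"linear": [0,0,-2],"twist": 0,"claw": 0.3},
    {"linear": [0,0,-2],"twist": 0,"claw": 0.3}
  ]
}}

```text
clock: 12.75
position: [0.5396, 0.2783, 0.1418]
ee_rot: [-0.0, 0.998, -0.056, 0.0]
contact_force: [-0.5, 0.3, 2.7]
width: 0.0334
gripper_force: 39.8
```

Request:
{"fn": "drive_tool", "kwargs": {
  "deltas": [
    {"linear": [0,0,-0.5],"twist": 0,"claw": 0.3},
    {"linear": [0,0,-1],"twist": 0,"claw": 0.3},
    {"linear": [0,0,-1.5],"twist": 0,"claw": 0.3},
    {"linear": [0,0,-1.5],"twist": 0,"claw": 0.3}
  ]
}}

```text
clock: 13.08
position: [0.5396, 0.2782, 0.1402]
ee_rot: [0.0, 0.998, -0.056, -0.0]
contact_force: [0.0, 0.3, 2.1]
width: 0.0335
gripper_force: 39.9
```

Request:
{"fn": "drive_tool", "kwargs": {
  "deltas": [
    {"linear": [0,0,-0.4],"twist": 0,"claw": 0.3},
    {"linear": [0,0,-0.8],"twist": 0,"claw": 0.3},
    {"linear": [0,0,-1],"twist": 0,"claw": 0.3}
  ]
}}

```text
clock: 13.33
position: [0.5396, 0.2782, 0.1393]
ee_rot: [0.0, 0.998, -0.056, -0.0]
contact_force: [0.6, 0.6, 3.5]
width: 0.0333
gripper_force: 39.9
```

Request:
{"fn": "drive_tool", "kwargs": {
  "deltas": [
    {"linear": [0,0,-0.4],"twist": 0,"claw": 0.3},
    {"linear": [0,0,-0.8],"twist": 0,"claw": 0.3},
    {"linear": [0,0,-1],"twist": 0,"claw": 0.3}
  ]
}}

```text
clock: 13.58
position: [0.5395, 0.2782, 0.1383]
ee_rot: [0.0, 0.998, -0.056, -0.0]
contact_force: [0.4, -0.5, 2.2]
width: 0.0335
gripper_force: 39.9
```

Request:
{"fn": "drive_tool", "kwargs": {
  "deltas": [
    {"linear": [0,0,-0.4],"twist": 0,"claw": 0.3},
    {"linear": [0,0,-0.8],"twist": 0,"claw": 0.3},
    {"linear": [0,0,-1],"twist": 0,"claw": 0.3}
  ]
}}

```text
clock: 13.83
position: [0.5397, 0.2783, 0.1376]
ee_rot: [-0.0, 0.998, -0.056, 0.0]
contact_force: [-0.8, 1.1, 6.0]
width: 0.0336
gripper_force: 40.0
```

Request:
{"fn": "drive_tool", "kwargs": {
  "deltas": [
    {"linear": [0,0,-0.3],"twist": 0,"claw": 0.3},
    {"linear": [0,0,-0.3],"twist": 0,"claw": 0.3}
  ]
}}

```text
clock: 14.0
position: [0.5398, 0.2784, 0.1376]
ee_rot: [-0.0, 0.998, -0.056, 0.0]
contact_force: [-0.0, 0.9, 6.4]
width: 0.0333
gripper_force: 39.7
```

Request:
{"fn": "drive_tool", "kwargs": {
  "deltas": [
    {"linear": [0,0,-0.3],"twist": 0,"claw": 0.3},
    {"linear": [0,0,-0.3],"twist": 0,"claw": 0.3}
  ]
}}

```text
clock: 14.17
position: [0.5399, 0.2784, 0.1376]
ee_rot: [-0.0, 0.998, -0.056, 0.001]
contact_force: [-1.2, 0.7, 6.7]
width: 0.0333
gripper_force: 39.8
```

Request:
{"fn": "drive_tool", "kwargs": {
  "deltas": [
    {"linear": [0,0,-0.5],"twist": 0,"claw": 0.3},
    {"linear": [0,0,-1],"twist": 0,"claw": 0.3},
    {"linear": [0,0,-1],"twist": 0,"claw": 0.3}
  ]
}}

```text
clock: 14.42
position: [0.54, 0.2786, 0.1371]
ee_rot: [-0.001, 0.998, -0.056, 0.001]
contact_force: [-1.4, 0.6, 9.1]
width: 0.0332
gripper_force: 38.7
```

Request:
{"fn": "drive_tool", "kwargs": {
  "deltas": [
    {"linear": [0,0,-0.5],"twist": 0,"claw": 0.3},
    {"linear": [0,0,-1],"twist": 0,"claw": 0.3},
    {"linear": [0,0,-1],"twist": 0,"claw": 0.3}
  ]
}}

```text
clock: 14.67
position: [0.5401, 0.2787, 0.1365]
ee_rot: [-0.001, 0.998, -0.056, 0.001]
contact_force: [-1.1, -0.0, 10.7]
width: 0.0333
gripper_force: 38.5
```

Request:
{"fn": "drive_tool", "kwargs": {
  "deltas": [
    {"linear": [0,0,-0.5],"twist": 0,"claw": 0.3},
    {"linear": [0,0,-1],"twist": 0,"claw": 0.3},
    {"linear": [0,0,-1],"twist": 0,"claw": 0.3}
  ]
}}

```text
clock: 14.92
position: [0.5401, 0.2787, 0.1358]
ee_rot: [-0.001, 0.998, -0.056, 0.001]
contact_force: [-2.0, 0.7, 11.8]
width: 0.0334
gripper_force: 38.4
```

Request:
{"fn": "drive_tool", "kwargs": {
  "deltas": [
    {"linear": [0,0,-0.5],"twist": 0,"claw": 0.3},
    {"linear": [0,0,-1],"twist": 0,"claw": 0.3},
    {"linear": [0,0,-1],"twist": 0,"claw": 0.3}
  ]
}}

```text
clock: 15.17
position: [0.5401, 0.2787, 0.1348]
ee_rot: [-0.001, 0.998, -0.056, 0.001]
contact_force: [-1.1, -0.4, 11.5]
width: 0.0328
gripper_force: 38.4
```

Request:
{"fn": "drive_tool", "kwargs": {
  "deltas": [
    {"linear": [0,0,-0.3],"twist": 0,"claw": 0.3},
    {"linear": [0,0,-0.6],"twist": 0,"claw": 0.3},
    {"linear": [0,0,-0.8],"twist": 0,"claw": 0.3}
  ]
}}

```text
clock: 15.42
position: [0.5402, 0.2788, 0.1343]
ee_rot: [-0.001, 0.998, -0.056, 0.001]
contact_force: [-3.3, 0.2, 14.2]
width: 0.0333
gripper_force: 38.6
```

Request:
{"fn": "drive_tool", "kwargs": {
  "deltas": [
    {"linear": [0,0,-0.3],"twist": 0,"claw": 0.3},
    {"linear": [0,0,-0.6],"twist": 0,"claw": 0.3},
    {"linear": [0,0,-0.8],"twist": 0,"claw": 0.3}
  ]
}}

```text
clock: 15.67
position: [0.5401, 0.2788, 0.1334]
ee_rot: [-0.001, 0.998, -0.056, 0.001]
contact_force: [-2.1, 1.0, 13.5]
width: 0.0332
gripper_force: 38.6
```

Request:
{"fn": "drive_tool", "kwargs": {
  "deltas": [
    {"linear": [0,0,-0.4],"twist": 0,"claw": 0.3},
    {"linear": [0,0,-0.7],"twist": 0,"claw": 0.3},
    {"linear": [0,0,-0.7],"twist": 0,"claw": 0.3}
  ]
}}

```text
clock: 15.92
position: [0.5402, 0.2789, 0.1333]
ee_rot: [-0.001, 0.998, -0.056, 0.001]
contact_force: [-3.1, 0.5, 15.6]
width: 0.0333
gripper_force: 38.7
```

Request:
{"fn": "drive_tool", "kwargs": {
  "deltas": [
    {"linear": [0,0,-0.3],"twist": 0,"claw": 0.3},
    {"linear": [0,0,-0.5],"twist": 0,"claw": 0.3},
    {"linear": [0,0,-0.5],"twist": 0,"claw": 0.3}
  ]
}}

```text
clock: 16.17
position: [0.5403, 0.279, 0.1332]
ee_rot: [-0.001, 0.998, -0.056, 0.002]
contact_force: [-3.3, 0.4, 17.8]
width: 0.033
gripper_force: 38.8
```

Request:
{"fn": "drive_tool", "kwargs": {
  "deltas": [
    {"linear": [0,0,0],"twist": 0,"claw": 0.3},
    {"linear": [0,0,0],"twist": 0,"claw": 0.3},
    {"linear": [0,0,0],"twist": 0,"claw": 0.3}
  ]
}}

```text
clock: 16.42
position: [0.5403, 0.279, 0.1333]
ee_rot: [-0.001, 0.998, -0.056, 0.002]
contact_force: [-3.0, -0.4, 17.9]
width: 0.0329
gripper_force: 38.8
```

Request:
{"fn": "drive_tool", "kwargs": {
  "deltas": [
    {"linear": [0,0,0],"twist": 0,"claw": 0.3},
    {"linear": [0,0,0],"twist": 0,"claw": 0.3},
    {"linear": [0,0,0],"twist": 0,"claw": 0.3},
    {"linear": [0,0,0],"twist": 0,"claw": 0.3},
    {"linear": [0,0,0],"twist": 0,"claw": 0.3},
    {"linear": [0,0,0],"twist": 0,"claw": 0.3}
  ]
}}

```text
clock: 16.92
position: [0.5403, 0.279, 0.1333]
ee_rot: [-0.001, 0.998, -0.056, 0.002]
contact_force: [-3.2, 0.9, 17.7]
width: 0.0331
gripper_force: 38.8
```

Request:
{"fn": "drive_tool", "kwargs": {
  "deltas": [
    {"linear": [0,0,1],"twist": 0,"claw": 0.3},
    {"linear": [0,0,2],"twist": 0,"claw": 0.3},
    {"linear": [0,0,3],"twist": 0,"claw": 0.3},
    {"linear": [0,0,4],"twist": 0,"claw": 0.3},
    {"linear": [0,0,4],"twist": 0,"claw": 0.3}
  ]
}}

```text
clock: 17.33
position: [0.5393, 0.278, 0.1336]
ee_rot: [0.0, 0.998, -0.056, -0.0]
contact_force: [-0.1, 0.2, 3.2]
width: 0.033
gripper_force: 39.8
```

Now I'll release the vial while still holding the tongs.

Request:
{"fn": "drive_tool", "kwargs": {
  "deltas": [
    {"linear": [0,0,0.5],"twist": 0,"claw": 0.4},
    {"linear": [0,0,0.5],"twist": 0,"claw": 0.42},
    {"linear": [0,0,0.5],"twist": 0,"claw": 0.44},
    {"linear": [0,0,0.5],"twist": 0,"claw": 0.46},
    {"linear": [0,0,0.5],"twist": 0,"claw": 0.48},
    {"linear": [0,0,0.5],"twist": 0,"claw": 0.48},
    {"linear": [0,0,0.5],"twist": 0,"claw": 0.48},
    {"linear": [0,0,0.5],"twist": 0,"claw": 0.48}
  ]
}}

```text
clock: 18.0
position: [0.5396, 0.2782, 0.1344]
ee_rot: [0.0, 0.998, -0.056, -0.0]
contact_force: [0.3, -0.8, -1.0]
width: 0.0406
gripper_force: 6.4
```

Request:
{"fn": "drive_tool", "kwargs": {
  "deltas": [
    {"linear": [0,0,2],"twist": 0,"claw": 0.48},
    {"linear": [0,0,4],"twist": 0,"claw": 0.48},
    {"linear": [0,0,8],"twist": 0,"claw": 0.48},
    {"linear": [0,0,12],"twist": 0,"claw": 0.48},
    {"linear": [0,0,18],"twist": 0,"claw": 0.48},
    {"linear": [0,0,26],"twist": 0,"claw": 0.48},
    {"linear": [0,0,36],"twist": 0,"claw": 0.48},
    {"linear": [0,0,46],"twist": 0,"claw": 0.48},
    {"linear": [0,0,50],"twist": 0,"claw": 0.48},
    {"linear": [0,0,50],"twist": 0,"claw": 0.48},
    {"linear": [0,0,50],"twist": 0,"claw": 0.48}
  ]
}}

```text
clock: 18.92
position: [0.5397, 0.2783, 0.185]
ee_rot: [-0.0, 0.998, -0.056, 0.0]
contact_force: [-0.4, 0.2, -0.5]
width: 0.0411
gripper_force: 6.4
```

```bash
python3 - <<'E'
from h import *
m,b=snap('w_r')
g=b.astype(int)
s=sensors.get_state()['position']
a=np.linspace(0,6.283,200);pc=(.5368,.2786)
# expected cap on stop
for z in(.092,.094,.097):
  q=proj(m,np.c_[pc[0]+.0075*np.cos(a),pc[1]+.0075*np.sin(a),0*a+z]);print(z,q.min(0),q.max(0))
# tongs V top expected
print(proj(m,[s[0],s[1]-.0011,s[2]-.0544]))
for r in range(196,262,3): print(r,' '.join('%3d'%(v//3) for v in g[r,240:312:2].sum(1)))
E
```

```text
18.9167 [0.5397 0.2783 0.185 ] yaw -6.43 [-0.39  0.18 -0.52] w 0.04108537016765108
0.092 [264.57931263 212.3876691 ] [283.59959111 230.10470825]
0.094 [264.50209797 213.26113118] [283.67389453 231.09989584]
0.097 [264.38394409 214.59801365] [283.78759375 232.62243944]
[[275.9434662  238.33676462]]
196 170 171 172 173 173 172 172 172 172 173 171 172 173 171 158 142 126 115 126 140 154 164 168 167 168 168 169 169 169 169 169 170 170 168 169 170
199 171 171 172 172 171 171 171 171 171 172 172 172 156 114  76  59  55  55  53  54  57  86 131 143 142 149 171 171 168 131 124 124 123 161 148 145
202 172 172 171 172 171 170 169 170 170 171 172 148 102  58  58  60  71  73  72  71  61  54  73 106 120 121 124 124 122 122 122 121 121 121 121 121
205 172 171 171 172 172 170 170 170 170 170 165 123  83  63  79  83  84  82  82  83  82  74  59  95 115 122 122 121 122 123 122 123 122 123 122 122
208 171 170 172 171 171 172 171 171 170 171 160 110  81  79  83  79  68  67  65  65  76  85  74  92 110 121 121 122 121 121 121 122 123 122 122 123
211 170 171 171 172 171 171 171 171 171 171 166 123  88  80  
[... 1754 characters left out ...]
 137 152 170 170 170 170 169 167 168 168 168 166 166 165 167 161 111 107 128 167 112  64  70  75 112 171 169
250 174 149  73  76  72  93 170 171 170 168 168 169 169 169 167 168 167 167 168 168 168 167 166 166 168 169 160 165 167 154  64  68  76  83 164 169
253 173 102  75  74  70 120 172 171 170 169 168 167 168 168 168 166 166 167 168 168 168 167 166 167 167 167 166 166 167 160  75  65  74  74 131 170
256 162  76  76  73  72 157 172 172 172 171 169 168 168 168 168 168 167 168 168 168 167 167 166 165 165 166 167 166 166 169 103  65  71  74  96 166
259  99  74  75  71  86 151 153 153 152 152 151 149 150 149 149 149 149 150 149 150 149 147 147 147 147 147 147 147 147 149 119  62  67  75  77 141
```

The vial cap is where it should be on the stop and the jaws are clear. Next is returning the tongs to the stand.

Request:
{"fn": "drive_tool", "kwargs": {
  "deltas": [
    {"linear": [2,-15,0],"twist": 0,"claw": 0.48},
    {"linear": [5,-45,0],"twist": 0,"claw": 0.48},
    {"linear": [9,-80,0],"twist": 0,"claw": 0.48},
    {"linear": [13,-115,0],"twist": 0,"claw": 0.48},
    {"linear": [17,-150,0],"twist": 0,"claw": 0.48},
    {"linear": [21,-185,0],"twist": 0,"claw": 0.48},
    {"linear": [25,-220,0],"twist": 0,"claw": 0.48},
    {"linear": [29,-255,0],"twist": 0,"claw": 0.48},
    {"linear": [33,-290,0],"twist": 0,"claw": 0.48},
    {"linear": [36,-312,0],"twist": 0,"claw": 0.48},
    {"linear": [37,-321,0],"twist": 0,"claw": 0.48},
    {"linear": [37,-321,0],"twist": 0,"claw": 0.48}
  ]
}}

```text
clock: 19.97
position: [0.5763, -0.0455, 0.1838]
ee_rot: [0.0, 0.998, -0.058, -0.001]
contact_force: [0.6, -0.0, -0.2]
width: 0.041
gripper_force: 6.4
```

Request:
{"fn": "drive_tool", "kwargs": {
  "deltas": [
    {"linear": [0,0,-15],"twist": 0,"claw": 0.48},
    {"linear": [0,0,-35],"twist": 0,"claw": 0.48},
    {"linear": [0,0,-55],"twist": 0,"claw": 0.48},
    {"linear": [0,0,-68],"twist": 0,"claw": 0.48},
    {"linear": [0,0,-70],"twist": 0,"claw": 0.48},
    {"linear": [0,0,-70],"twist": 0,"claw": 0.48}
  ]
}}

```text
clock: 20.47
position: [0.5755, -0.0414, 0.1134]
ee_rot: [-0.0, 0.998, -0.056, -0.001]
contact_force: [-0.2, 0.7, -0.8]
width: 0.0409
gripper_force: 6.4
```

```bash
python3 - <<'E'
from h import *
m,b=snap('w_s')
g=b.astype(int).sum(2)//3
c=np.array([.5756,-.0453]);t=np.radians(-6.5);R=np.array([[np.cos(t),-np.sin(t)],[np.sin(t),np.cos(t)]])
for n,dx,dy in(("well",.012,.027),("box",.018,.033)):
  print(n,proj(m,[[*(c+R@[sx*dx,sy*dy]),.04] for sx in(1,-1) for sy in(1,-1)]).round(1).tolist())
for r in range(200,276,3): print(r,' '.join('%3d'%v for v in g[r,228:326:3]))
E
```

```text
20.4667 [ 0.5755 -0.0414  0.1134] yaw -6.37 [-0.23  0.66 -0.82] w 0.04091019993289205
well [[241.5, 210.7], [317.5, 210.9], [242.6, 241.4], [315.9, 241.5]]
box [[232.7, 202.7], [326.4, 202.9], [234.8, 248.7], [323.6, 248.9]]
200 182 182 162  88  90  89  89  90  89  90  90  89  89  88  88  89  89  89  89  90  89  89  88  88  89  88  88  88  88  89  88  89 135
203 182 182 145 148 149 149 149 148 149 149 148 149 149 149 149 149 149 149 149 149 149 149 150 150 150 151 150 151 151 150 151 150 122
206 181 182 175 183 182 183 183 182 182 182 183 183 183 183 183 182 182 182 182 182 183 182 181 182 182 181 181 183 182 181 181 182 130
209 181 181 148 141 145 146 153 154 155 156 157 158 158 168 168 164 164 164 164 157 155 157 157 157 161 163 153 155 163 163 163 160 127
212 181 180 166 173 132  82 127 131 131 131 132 131 131 176 181 181 181 181 176 134 132 131 131 132 132 131 132 131  70  74 119 133 128
215 181 182 168 182 141  81 127 131 131 131 132 132 131 175 181 180 181 181 178 173 132 131 132 132 132 132 131 131  73  79 124 132 119
218 181 181 171 181 144  81 127 131 131 131 131 132 131 159
[... 1960 characters left out ...]
 130  39  43  69  70
263  71  38  42  46  57  74  69 146 147 147 147 147 147 147 147 147 147 148 147 147 147 147 146 147 143  61  70  69  41  41  38  71  70
266  64  38  44  45  55  72  72 149 147 147 147 146 147 147 147 147 147 147 147 147 147 146 147 147 149  61  67  63  44  44  37  67  71
269  47  39  45  45  55  71  86 148 147 147 146 147 147 148 147 147 147 148 146 147 147 147 147 147 148  72  64  57  44  43  37  51  71
272  38  38  44  43  70  69 112 147 147 147 147 147 147 147 147 147 147 147 147 147 147 147 147 147 147  93  63  66  44  44  36  39  71
275  36  38  45  43  71  67 141 147 146 147 147 147 147 147 146 147 147 147 146 147 147 147 146 147 147 118  62  75  43  44  36  36  69
```

Request:
{"fn": "drive_tool", "kwargs": {
  "deltas": [
    {"linear": [0,-2.3,0],"twist": 0,"claw": 0.48},
    {"linear": [0,-2.3,-8],"twist": 0,"claw": 0.48},
    {"linear": [0,-2.3,-16],"twist": 0,"claw": 0.48},
    {"linear": [0,-2.3,-24],"twist": 0,"claw": 0.48},
    {"linear": [0,-2.3,-32],"twist": 0,"claw": 0.48},
    {"linear": [0,-2.3,-38],"twist": 0,"claw": 0.48},
    {"linear": [0,-2.3,-40],"twist": 0,"claw": 0.48},
    {"linear": [0,-2.3,-40],"twist": 0,"claw": 0.48}
  ]
}}

```text
clock: 21.18
position: [0.576, -0.045, 0.0734]
ee_rot: [-0.0, 0.998, -0.056, -0.001]
contact_force: [0.2, -0.4, -1.0]
width: 0.041
gripper_force: 6.4
```

Request:
{"fn": "drive_tool", "kwargs": {
  "deltas": [
    {"linear": [0,0,-1],"twist": 0,"claw": 0.48},
    {"linear": [0,0,-2],"twist": 0,"claw": 0.48},
    {"linear": [0,0,-3],"twist": 0,"claw": 0.48},
    {"linear": [0,0,-3],"twist": 0,"claw": 0.48}
  ]
}}

```text
clock: 21.52
position: [0.5766, -0.0451, 0.0715]
ee_rot: [0.0, 0.998, -0.056, 0.0]
contact_force: [0.6, 0.1, -0.7]
width: 0.0412
gripper_force: 6.4
```

Request:
{"fn": "drive_tool", "kwargs": {
  "deltas": [
    {"linear": [0,0,-1],"twist": 0,"claw": 0.48},
    {"linear": [0,0,-2],"twist": 0,"claw": 0.48},
    {"linear": [0,0,-2],"twist": 0,"claw": 0.48}
  ]
}}

```text
clock: 21.77
position: [0.5765, -0.045, 0.0694]
ee_rot: [0.0, 0.998, -0.056, -0.0]
contact_force: [-0.0, -0.1, -0.6]
width: 0.0413
gripper_force: 6.4
```

Request:
{"fn": "drive_tool", "kwargs": {
  "deltas": [
    {"linear": [0,0,-1],"twist": 0,"claw": 0.48},
    {"linear": [0,0,-2],"twist": 0,"claw": 0.48},
    {"linear": [0,0,-2],"twist": 0,"claw": 0.48},
    {"linear": [0,0,-2],"twist": 0,"claw": 0.48}
  ]
}}

```text
clock: 22.1
position: [0.5772, -0.0453, 0.0682]
ee_rot: [0.0, 0.998, -0.056, 0.001]
contact_force: [0.2, -0.7, 4.6]
width: 0.0411
gripper_force: 6.1
```

Request:
{"fn": "drive_tool", "kwargs": {
  "deltas": [
    {"linear": [0,0,-1],"twist": 0,"claw": 0.48},
    {"linear": [0,0,-1],"twist": 0,"claw": 0.48}
  ]
}}

```text
clock: 22.27
position: [0.5777, -0.0454, 0.0676]
ee_rot: [0.0, 0.998, -0.056, 0.001]
contact_force: [-0.5, -0.2, 6.7]
width: 0.0407
gripper_force: 5.9
```

The tongs are on the floor of the well. I'll ease up a little, open slowly, then rise straight up.

Request:
{"fn": "drive_tool", "kwargs": {
  "deltas": [
    {"linear": [0,0,2.5],"twist": 0,"claw": 0.48},
    {"linear": [0,0,2.5],"twist": 0,"claw": 0.5},
    {"linear": [0,0,2.5],"twist": 0,"claw": 0.53},
    {"linear": [0,0,2.5],"twist": 0,"claw": 0.57},
    {"linear": [0,0,2.5],"twist": 0,"claw": 0.65},
    {"linear": [0,0,2.5],"twist": 0,"claw": 0.75},
    {"linear": [0,0,2.5],"twist": 0,"claw": 0.8},
    {"linear": [0,0,2.5],"twist": 0,"claw": 0.8},
    {"linear": [0,0,2.5],"twist": 0,"claw": 0.8}
  ]
}}

```text
clock: 23.02
position: [0.5766, -0.0451, 0.0689]
ee_rot: [0.0, 0.998, -0.056, -0.0]
contact_force: [1.1, -0.1, -0.8]
width: 0.0684
gripper_force: 0.0
```

Request:
{"fn": "drive_tool", "kwargs": {
  "deltas": [
    {"linear": [0,0,5],"twist": 0,"claw": 0.8},
    {"linear": [0,0,15],"twist": 0,"claw": 0.8},
    {"linear": [0,0,30],"twist": 0,"claw": 0.8},
    {"linear": [0,0,55],"twist": 0,"claw": 0.8},
    {"linear": [0,0,85],"twist": 0,"claw": 0.8},
    {"linear": [0,0,120],"twist": 0,"claw": 0.8},
    {"linear": [0,0,160],"twist": 0,"claw": 0.8},
    {"linear": [0,0,190],"twist": 0,"claw": 0.8},
    {"linear": [0,0,192],"twist": 0,"claw": 0.8},
    {"linear": [0,0,192],"twist": 0,"claw": 0.8}
  ]
}}

```text
clock: 23.85
position: [0.5778, -0.0453, 0.2646]
ee_rot: [0.001, 0.998, -0.056, 0.003]
contact_force: [1.1, 0.1, -0.8]
width: 0.0681
gripper_force: 0.0
```

```bash
python3 - <<'E'
from h import *
m,b=snap('w_e')
a=cv2.imread('pics/w_stand.png');ma=pickle.load(open('pics/w_stand.pkl','rb'))
# bright grey head: compare crops around the projected head by template match
p=proj(ma,[.577,-.0436,.116])[0];q=proj(m,[.577,-.0436,.116])[0];print(p,q)
x,y=p.round().astype(int);T=a[y-35:y+15,x-40:x+40]
r=cv2.matchTemplate(b,T,cv2.TM_CCOEFF_NORMED);_,v,_,l=cv2.minMaxLoc(r);print("stand+tongs match",v,np.array(l)+[40,35])
T=a[y-8:y+9,x-14:x+15]
r=cv2.matchTemplate(b,T,cv2.TM_CCOEFF_NORMED);_,v,_,l=cv2.minMaxLoc(r);print("head match",v,np.array(l)+[14,8])
E
```

```text
23.85 [ 0.5778 -0.0453  0.2646] yaw -6.43 [ 1.11  0.09 -0.83] w 0.06809631748761939
[270.36298508 190.98972949] [272.3263542  199.16165448]
stand+tongs match 0.8682060837745667 [273 198]
head match 0.8421204090118408 [273 202]
```

The tongs stand upright where they were, and the vial is seated, so I'm handing in.

```bash
python3 -c "
from rig import manip;print(manip.sign_off())"
```

```text
the job is handed in; nothing more can be done
None
```

I handed the job in at about 24 s, with no verdict shown: the vial was pressed on its stop at about 17–18 N for roughly 0.75 s and released in the port, and the tongs are back upright in their stand.

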